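# Hold a gel cassette home in the sprung reader slot

## Robot

A 6-joint arm with a two-finger parallel gripper is mounted at the origin on a cart in front of the work surface, level with it; the furniture and walls round the work are solid. World frame = base frame: x ahead of the robot, y to its left, z up, the work surface at z = 0. Lengths are in m, angles in rad, forces in N, time in s.
With the tool pointing down it reaches from about 0.35 to 0.85 m from the base axis. Payload 8.1 kg.
Tool frame: the origin (TCP) lies between the finger pads, 19 mm behind the fingertips; this is the grasp point; z points along the fingers, y is the line along which they close (so a half turn about z gives the same grasp; the last joint's range is limited). The gripper opens to 85 mm and grips with 20 to 120 N. Pads are 22 mm wide; open, the fingers measure 114 mm over their backs; the gripper's body (76 mm by 85 mm) begins 54 mm behind the grasp point. The pads swing forward as they close: fully open they stand 13 mm farther back than shut.
Start: joints at [-1.419, 0.13, 1.488, -0, 1.523, -0.085], TCP at [0.141, -0.583, 0.25] pointing down, gripper open.
Joint ranges: [-2.96, 2.96], [-0.89, 2.26], [0.02, 2.5], [-1.34, 4.48], [0, 2.73], [-2.66, 2.66]. Speed limits (rad/s): [2.39, 2.39, 2.79, 3.14, 3.14, 3.14].

## Interface

Orientations are given as a 3x3 rotation matrix whose columns are the frame's x, y, z axes.
In Python, from station import ctrl gives the robot as it stands.
- The arm moves only by the tool carry_out, never from a script. Its argument "deltas" is a list of rows, each an object of numbers: "fingers": the opening, from 0 (shut) to 1 (fully open); "dx", "dy", "dz": the shift along the tool's x, y, z in cm; "roll": the turn about the tool's z in degrees. In form: [{"fingers": .., "dx": .., "dy": .., "dz": .., "roll": ..}, ...]. A call has 1 to 12 rows; each row shifts and turns the commanded pose from where the row before left it, along the tool's axes as they then stand; what a row does not reach is not made up. A row lasts 1/8 s, in which the tool goes at most 62.5 mm and 10.7 degrees, less where a joint would pass 70% of its speed; a pose out of reach is approached as far as the arm can. A call is refused whole if a number of a shift passes 6.25 or a number of a turn 10.7, either way. A call with a gripper value outside its range is refused whole. The fingers move at their own pace and stop on an object; "force" is the grip in N (left out, the last holds). Time passes only in rows, so rows that do not move let the fingers close. It gives the time, the measured TCP pose, the force, the opening and the grip force at its end, in the units of the state.
- ctrl.get_obs(): the state, without advancing time (a new reading comes with each control period).
- ctrl.read_camera(name): name is "side" or "top" or "wrist"; returns a dict with "pixels" (400x640x3 uint8, red, green, blue), "fx", "fy", "cx", "cy" (pixels), "pose" (4x4, takes a point from camera to world coordinates); the wrist camera has in their place "tool_from_camera" (4x4, takes a point from camera to tool coordinates, whose origin is the TCP and whose axes are the flange's). Camera axes: x right, y up, looking along -z (the intrinsics and any distortion apply to the point x, -y, -z); pixel columns grow to the right and rows downward; lengths in m; the calibration is good to about 2 mm. A picture is of the moment at which its call begins: read the wrist's pose just before it. There is no depth.
- ctrl.finish_job(): hands the job in; it is judged then, once.
The state is a dict: "t": time; "joint_pos": joint angles; "joint_velocities": joint speeds; "joint_efforts": joint torques, N m; "position": TCP position; "tcp_rot": TCP orientation; "ft_force": force on the tool from outside, world axes, zero at the start; "ft_torque": the same for the moment, N m; "gripper_width": finger opening in m; "finger_force": force on a finger pad.
Only numpy, scipy, OpenCV 4.12 (cv2) and the standard library are available. Lean on these libraries where they do the work, as an engineer would, in place of code of your own. Each camera call takes 0.05 s, during which the arm holds its last target. There are 200 camera calls.

## Task

Take the blue-headed gel cassette out of the drip rack, slide it down into the upright slot of the reader, and press it against the red sprung plunger until both shoulders of its header rest on the black stop pads, without forcing it. The plunger throws the cassette up again if let go, so finish while still gripping it and pressing it lightly down on the stops; leave the orange-headed cassette, the timer and the stain bottle where they are.

Things in the scene. Friction and masses are not known exactly. Their poses are not given: they have to be found in the camera images.
- cassette_blue: cassette with BLUE header, in either rack slot. Origin: centre of underside; z up, y along width, x through thickness. Slab 8 (x) x 84 mm (y), z 0 to 76; header above, 12 (x) x 120 mm (y), z 76 to 112, overhanging 18 mm at each y end: shoulders at z 76. Grip mid-header across its 12 mm, from above, TCP at z about 100 mm, fingertips above z 76 to clear the reader. 0.18 kg.
- cassette_orange: same cassette with an ORANGE header, in the other rack slot; leave it standing there
- rack: grey drip rack, 150 x 112 mm, fixed. Origin: centre of its underside, z up. Two slots lie across it at x = -42 and x = +42 mm (slot length along y); slot floor at z = 8 mm, cheeks up to z = 38 mm; a cassette must be lifted straight up by 30 mm to clear them
- reader: white and grey reader, base 90 x 150 x 20 mm, fixed. Origin: centre of underside, z up. Upright slot centred on x = y = 0, 10.7 mm wide in x, 89 mm long in y, open upward; straight guides reach z 93 mm, flared metal lips z 102 (x sides) and 109 mm (ends). Fully home, the cassette's origin is at x = y = 0, z = 34 mm in this frame, its y along this y, either way round
- stop: hard stop: two black pads, 34 (x) x 9 mm (y), on the reader's end posts at y = -56.5 and +56.5 mm, tops at z = 110 mm in the reader's frame; origin and axes are the reader's. The header's shoulders land on them. The cassette cracks if forced on the pads with more than 60 N; 3 to 25 N is right
- plunger (a joint): travel of the red sprung plunger in the slot, m: 0 = up (free), grows as it is pressed down. The spring pushes up with 4.0 N at 0, rising by 0.42 N per mm; at 12 mm (about 9 N) the cassette's shoulders meet the stop pads and the resistance turns hard. A cassette on its own weight does not sink it
- plunger_top (a point): centre of the top face of the red plunger; 46 mm above the reader's underside when free, 34 mm when the cassette is home
- timer: small white countdown timer, 58 x 68 x 29 mm, loose bystander; origin at centre of underside
- bottle_stain: round stain bottle with orange cap, 52 mm diameter, 85 mm tall, on the white pad, loose bystander; origin at centre of underside

How it is judged:
On the way, in this order (a step that is already met when the one before it is completed fails the run):
1. the blue cassette is lifted clear of the rack, in the gripper (z of cassette_blue in the frame of rack above 0.045 m and contact force between the fingers and cassette_blue above 1 N), for 0.1 s.
2. the blue cassette has entered the reader's slot, upright and in line (x of cassette_blue in the frame of reader between -0.004 and 0.004 m and y of cassette_blue in the frame of reader between -0.005 and 0.005 m and angle between the x axis of cassette_blue and the x axis of reader, either way round below 0.08 rad and angle between cassette_blue's own z axis and vertical below 0.08 rad and z of cassette_blue in the frame of reader below 0.085 m), for 0.1 s.
At the end, for the whole second after the job is handed in: The blue cassette is in the reader's slot, upright and in line (within 4 mm and 0.08 rad), pressed down to within 1.8 mm of its home height with the plunger in by more than 10.2 mm, resting on the stop pads with more than 1 N, still, and still held by the gripper (x of cassette_blue in the frame of reader between -0.004 and 0.004 m and y of cassette_blue in the frame of reader between -0.005 and 0.005 m and angle between the x axis of cassette_blue and the x axis of reader, either way round below 0.08 rad and angle between cassette_blue's own z axis and vertical below 0.08 rad and z of cassette_blue in the frame of reader below 0.0358 m and value of joint plunger above 0.0102 m and contact force between cassette_blue and stop above 1 N and contact force between the fingers and cassette_blue above 3 N and linear speed of cassette_blue below 0.01 m/s); the arm keeps its last pose, push and grip.
It fails at once if the cassette is forced on the stop pads with more than 60 N (contact force between cassette_blue and stop above 60 N).
It fails at once if the orange cassette is disturbed (moved more than 12 mm) (distance of cassette_orange from where it was at the start of the episode above 0.012 m).
It fails at once if the timer is moved more than 20 mm (distance of timer from where it was at the start of the episode above 0.02 m).
It fails at once if the stain bottle is moved more than 20 mm (distance of bottle_stain from where it was at the start of the episode above 0.02 m).
It also fails if it takes over 45 s, if anything falls off the work surface, if the arm or the gripper's body presses on something with over 40 N, if the wrist force passes 120 N, or if a joint passes its speed limit or range.

## Working session

There is one attempt and no reset: what is moved stays moved. The work goes in short steps, Python scripts to look and compute and a tool call to move; the robot and the scene stay as the last step left them, time stands still between calls to the robot, and variables do not carry over. Pictures are saved under pics/ and viewed, at most 10 in all, crops included, and the job is handed in when it is done.

Besides the shell and the picture viewer there is one more tool, called after "Call:" as a command line: name --argument value ..., lists and objects as JSON in quotes. carry_out: Moves the arm, as the interface text tells. Its arguments: {"type":"object","properties":{"deltas":{"type":"array","items":{"type":"object","properties":{"fingers":{"type":"number"},"dx":{"type":"number"},"dy":{"type":"number"},"dz":{"type":"number"},"roll":{"type":"number"}}}},"force":{"type":"number"}},"required":["deltas"]}

```bash
mkdir -p pics
cat > h.py <<'E'
import numpy as np, cv2
from station import ctrl
def ray(c,u,v,P=None):
    P=np.array(c["pose"]) if P is None else P
    d=np.array([(u-c["cx"])/c["fx"],-(v-c["cy"])/c["fy"],-1.]); return P[:3,3],P[:3,:3]@d
def onz(c,u,v,z,P=None):
    o,d=ray(c,u,v,P); return o+d*(z-o[2])/d[2]
def proj(c,p,P=None):
    P=np.array(c["pose"]) if P is None else P
    q=P[:3,:3].T@(np.array(p)-P[:3,3]); return c["cx"]+c["fx"]*q[0]/-q[2], c["cy"]-c["fy"]*q[1]/-q[2]
E
python3 - <<'E'
from h import *
for n in("top","side"):
    c=ctrl.read_camera(n); cv2.imwrite(f"pics/{n}0.png",c["pixels"][...,::-1]); np.save(f"{n}0.npy",c,allow_pickle=True)
    print(n,{k:np.round(v,4).tolist() for k,v in c.items() if k!="pixels"})
o=ctrl.get_obs(); print(o["t"],o["position"],o["tcp_rot"],o["gripper_width"])
E
```

```text
top {'fx': 418.3274, 'fy': 418.3274, 'cx': 318.8338, 'cy': 211.6252, 'pose': [[0.0249, 0.996, -0.0863, 0.4337], [-0.9997, 0.0252, 0.0023, 0.0435], [0.0045, 0.0863, 0.9963, 0.9284], [0.0, 0.0, 0.0, 1.0]]}
side {'fx': 390.2348, 'fy': 390.2348, 'cx': 315.7466, 'cy': 199.3063, 'pose': [[-0.9998, 0.0172, 0.0064, 0.4865], [-0.0038, -0.5333, 0.8459, 0.8198], [0.0179, 0.8458, 0.5332, 0.5414], [0.0, 0.0, 0.0, 1.0]]}
0.1 [ 0.14067704 -0.582803    0.2490684 ] [[ 9.72115137e-01  2.34503949e-01 -2.42204577e-04]
 [ 2.34504030e-01 -9.72113796e-01  1.62117181e-03]
 [ 1.44720782e-04 -1.63276361e-03 -9.99998657e-01]] 0.08560537668075706
```

View pics/top0.png

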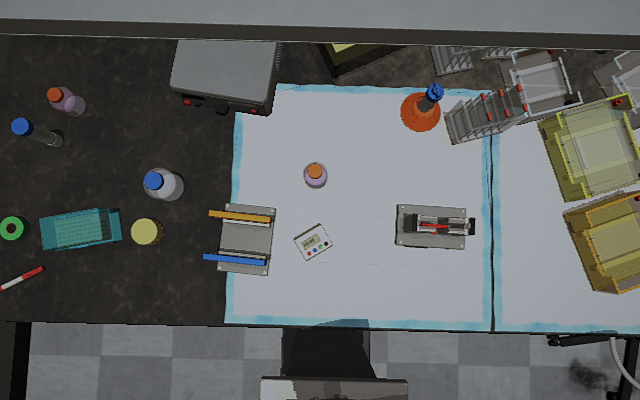

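View pics/side0.png

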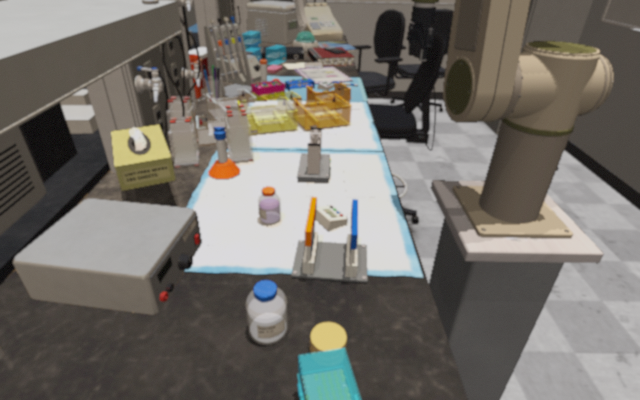

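The top view shows the blue header at about (235,259), the orange at (240,217), the rack at (247,239), the reader at (432,226), the timer at (313,242) and the bottle at (316,175). The side view confirms the layout, with blue nearer the robot. I'll zoom in and measure.

Run:
```python
from h import *
c=np.load("top0.npy",allow_pickle=True).item(); s=np.load("side0.npy",allow_pickle=True).item()
a=cv2.resize(c["pixels"][195:285,195:285],(400,400),interpolation=cv2.INTER_CUBIC)
b=cv2.resize(c["pixels"][195:260,385:485],(400,260),interpolation=cv2.INTER_CUBIC)
im=np.zeros((400,800,3),np.uint8); im[:,:400]=a; im[:260,400:]=b
cv2.imwrite("pics/crop.png",im[...,::-1])
def mask(c,lo,hi,box):
    m=cv2.inRange(cv2.cvtColor(c["pixels"],cv2.COLOR_RGB2HSV),lo,hi); k=np.zeros_like(m); x0,y0,x1,y1=box; k[y0:y1,x0:x1]=255; return m&k
def rect(m):
    ct=max(cv2.findContours(m,0,1)[0],key=cv2.contourArea); return cv2.minAreaRect(ct),cv2.boundingRect(ct)
for n,lo,hi,bx in(("blue",(100,120,60),(125,255,255),(190,240,290,280)),("orange",(10,120,60),(28,255,255),(190,200,290,235))):
    r,b=rect(mask(c,lo,hi,bx)); print(n,r,b)
    p=cv2.boxPoints(r); print(np.round([onz(c,*q,.12) for q in p],4).tolist(), onz(c,*r[0],.12))
# grey bases
for n,bx,z in(("rack",(205,195,285,285),.008),("reader",(385,195,470,260),.02)):
    x0,y0,x1,y1=bx
    hsv=cv2.cvtColor(c["pixels"],cv2.COLOR_RGB2HSV); m=cv2.inRange(hsv,(0,0,70),(180,60,185)); k=np.zeros_like(m);k[y0:y1,x0:x1]=255;m&=k
    m=cv2.morphologyEx(m,cv2.MORPH_CLOSE,np.ones((9,9)));m=cv2.morphologyEx(m,cv2.MORPH_OPEN,np.ones((5,5)))
    r,b=rect(m);p=cv2.boxPoints(r);print(n,r,b);P=np.array([onz(c,*q,z) for q in p]);print(P.round(4).tolist(),P.mean(0),np.linalg.norm(P[1]-P[0]),np.linalg.norm(P[2]-P[1]))
r,b=rect(mask(s,(100,120,60),(125,255,255),(340,190,370,280)));print("side blue",r,b)
```

```text
blue ((233.25608825683594, 259.19512939453125), (62.393821716308594, 6.073734283447266), 6.340191841125488) (202, 253, 63, 13)
[[0.4073, 0.2636, 0.12], [0.4189, 0.2629, 0.12], [0.4087, 0.1434, 0.12], [0.3972, 0.1442, 0.12]] [0.40801758 0.20349124 0.12      ]
orange ((239.02439880371094, 216.2804718017578), (62.393821716308594, 6.736323833465576), 6.340191841125488) (208, 210, 63, 13)
[[0.4895, 0.2565, 0.12], [0.5025, 0.2557, 0.12], [0.4922, 0.1351, 0.12], [0.4791, 0.1361, 0.12]] [0.49081526 0.19584663 0.12      ]
rack ((247.0, 239.5), (89.0, 74.0), 90.0) (210, 195, 75, 90)
[[0.5443, 0.2831, 0.008], [0.5485, 0.1194, 0.008], [0.3536, 0.1131, 0.008], [0.3497, 0.2739, 0.008]] [0.44901288 0.19736968 0.008     ] 0.16372733372112527 0.19496831845195634
reader ((427.0, 227.0), (64.0, 84.0), 90.0) (385, 195, 85, 65)
[[0.5526, -0.1025, 0.02], [0.5573, -0.2866, 0.02], [0.4179, -0.2857, 0.02], [0.4134, -0.1041, 0.02]] [ 0.48527754 -0.19471196  0.02      ] 0.1841466690719153 0.13942474948642378
side blue ((353.9833679199219, 224.01559448242188), (4.739469528198242, 48.0717658996582), 1.847610354423523) (351, 200, 6, 49)
```

View pics/crop.png

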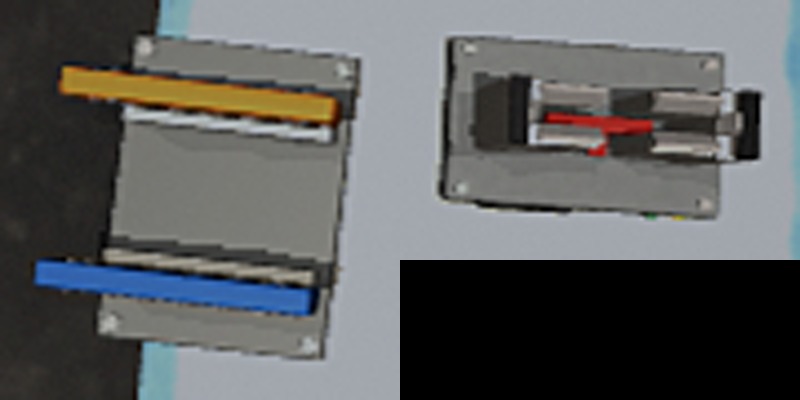

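The crop gives clean header outlines: blue runs from (35,272) to (315,300). The reader has black pads near (522,110) and (745,125), with the red plunger between them. I'll go over the reader first for a wrist look, turning on the way.

Call:
carry_out --deltas '[{"fingers": 1,"dx": 4.4,"dy": -3.4,"dz": -0.3},{"dx": 4.4,"dy": -3.4,"dz": -0.3,"fingers": 1},{"dx": 4.4,"dy": -3.4,"dz": -0.3,"fingers": 1},{"dx": 4.4,"dy": -3.4,"dz": -0.3,"fingers": 1},{"dx": 4.4,"dy": -3.4,"dz": -0.3,"fingers": 1},{"dx": 4.4,"dy": -3.4,"dz": -0.3,"fingers": 1},{"dx": 4.4,"dy": -3.4,"dz": -0.3,"fingers": 1},{"dx": 4.4,"dy": -3.4,"dz": -0.3,"fingers": 1},{"dx": 4.4,"dy": -3.4,"dz": -0.3,"fingers": 1}]' --force 40

```text
schema error: expected keys fingers, dx, dy, dz, roll
```

Call:
carry_out --deltas '[{"fingers": 1,"roll": -10.2},{"fingers": 1,"roll": -10.2},{"fingers": 1,"roll": -10.2},{"fingers": 1,"roll": -10.2},{"fingers": 1,"roll": -10.2},{"fingers": 1,"roll": -10.2},{"fingers": 1,"roll": -10.2},{"fingers": 1}]'

```text
schema error: expected keys fingers, dx, dy, dz, roll
```

```bash
cat >> h.py <<'E'
def wrist():
    o=ctrl.get_obs(); c=ctrl.read_camera("wrist"); T=np.eye(4);T[:3,:3]=o["tcp_rot"];T[:3,3]=o["position"]
    c["pose"]=T@np.array(c["tool_from_camera"]); return o,c
E
python3 - <<'E'
from h import *
o,c=wrist(); np.save("w1.npy",c,allow_pickle=True); cv2.imwrite("pics/w1.png",c["pixels"][...,::-1])
print(o["t"],o["position"],o["tcp_rot"],o["joint_pos"]); print(np.round(c["tool_from_camera"],3),c["fx"],c["cx"],c["cy"])
E
```

```text
0.1 [ 0.14067704 -0.582803    0.2490684 ] [[ 9.72115137e-01  2.34503949e-01 -2.42204577e-04]
 [ 2.34504030e-01 -9.72113796e-01  1.62117181e-03]
 [ 1.44720782e-04 -1.63276361e-03 -9.99998657e-01]] [-1.41945253e+00  1.31063662e-01  1.48915953e+00  4.98840197e-06
  1.52300862e+00 -8.53649050e-02]
[[-0.     0.964  0.268  0.068]
 [ 1.     0.    -0.001 -0.001]
 [-0.001  0.268 -0.964 -0.123]
 [ 0.     0.     0.     1.   ]] 312.35951489135726 315.92056229042356 200.72381950079313
```

View pics/w1.png

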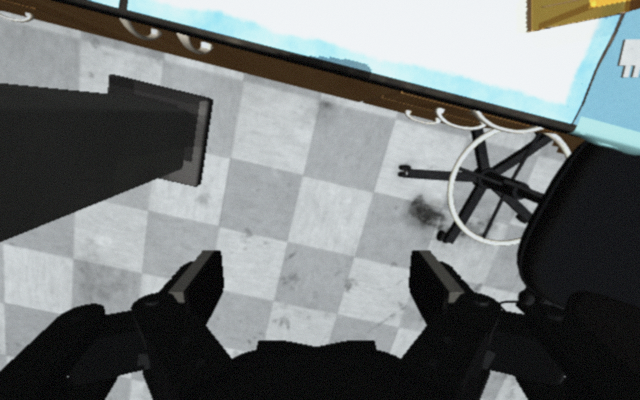

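The wrist view shows only the floor and the fingers. The moves were refused because every row needs all five keys, so I'll resend them.

Call:
carry_out --deltas '[{"fingers": 1,"dx": 4.4,"dy": -2.6,"dz": -0.9,"roll": 0},{"fingers": 1,"dx": 4.4,"dy": -2.6,"dz": -0.9,"roll": 0},{"fingers": 1,"dx": 4.4,"dy": -2.6,"dz": -0.9,"roll": 0},{"fingers": 1,"dx": 4.4,"dy": -2.6,"dz": -0.9,"roll": 0},{"fingers": 1,"dx": 4.4,"dy": -2.6,"dz": -0.9,"roll": 0},{"fingers": 1,"dx": 4.4,"dy": -2.6,"dz": -0.9,"roll": 0},{"fingers": 1,"dx": 4.4,"dy": -2.6,"dz": -0.9,"roll": 0},{"fingers": 1,"dx": 4.4,"dy": -2.6,"dz": -0.9,"roll": 0},{"fingers": 1,"dx": 4.4,"dy": -2.6,"dz": -0.9,"roll": 0},{"fingers": 1,"dx": 0,"dy": 0,"dz": 0,"roll": 0}]' --force 40

```text
t: 1.4
position: [0.4729, -0.2604, 0.3315]
tcp_rot: [[0.971, 0.239, 0.001], [0.239, -0.971, 0.0], [0.001, -0.0, -1.0]]
ft_force: [-0.0, -0.2, -0.4]
gripper_width: 0.0854
finger_force: 0.0
```

Call:
carry_out --deltas '[{"fingers": 1,"dx": 0,"dy": 0,"dz": 0,"roll": -10.2},{"fingers": 1,"dx": 0,"dy": 0,"dz": 0,"roll": -10.2},{"fingers": 1,"dx": 0,"dy": 0,"dz": 0,"roll": -10.2},{"fingers": 1,"dx": 0,"dy": 0,"dz": 0,"roll": -10.2},{"fingers": 1,"dx": 0,"dy": 0,"dz": 0,"roll": -10.2},{"fingers": 1,"dx": 0,"dy": 0,"dz": 0,"roll": -10.2},{"fingers": 1,"dx": 0,"dy": 0,"dz": 0,"roll": -10.2},{"fingers": 1,"dx": 0,"dy": 0,"dz": 0,"roll": 0},{"fingers": 1,"dx": 0,"dy": 0,"dz": 0,"roll": 0}]'

```text
t: 2.52
position: [0.4704, -0.2633, 0.3307]
tcp_rot: [[0.092, 0.996, -0.0], [0.996, -0.092, 0.0], [0.0, -0.0, -1.0]]
ft_force: [-0.2, -0.4, 0.1]
gripper_width: 0.0853
finger_force: 0.0
```

Run:
```python
from h import *
o,c=wrist(); np.save("w1.npy",c,allow_pickle=True); cv2.imwrite("pics/w2.png",c["pixels"][...,::-1])
print(o["t"],o["position"],o["tcp_rot"],o["joint_pos"],o["ft_force"])
```

```text
2.525 [ 0.47039702 -0.26327799  0.33073894] [[ 9.23697309e-02  9.95724684e-01 -4.31901916e-04]
 [ 9.95724774e-01 -9.23696850e-02  1.25119938e-04]
 [ 8.46903669e-05 -4.41612733e-04 -9.99999899e-01]] [-6.05285615e-01 -5.40853714e-02  1.53166547e+00 -1.43488462e-04
  1.66443892e+00 -5.12797429e-01] [-0.24018381 -0.36364639  0.12787392]
```

View pics/w2.png

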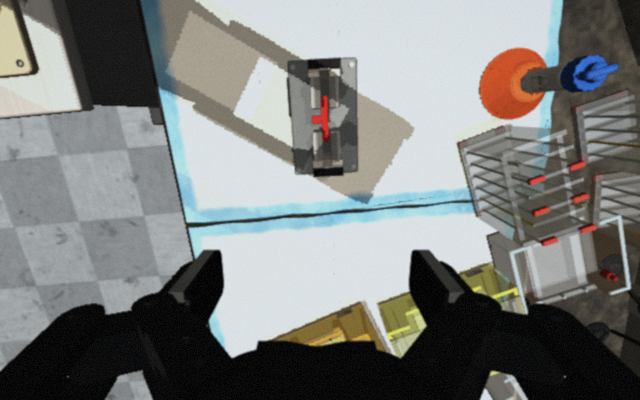

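The wrist view shows the whole reader at about (323,117), with pads near (323,67) and (326,170). I'll measure the pads from the dark blobs with the plane at z=0.11, and crop to check.

Run:
```python
from h import *
c=np.load("w1.npy",allow_pickle=True).item(); p=c["pixels"]
im=cv2.resize(p[50:185,280:366],None,fx=4.4,fy=4.4,interpolation=cv2.INTER_CUBIC)
t=np.load("top0.npy",allow_pickle=True).item()
b=cv2.resize(t["pixels"][200:255,390:480],None,fx=4.4,fy=4.4,interpolation=cv2.INTER_CUBIC)
o=np.zeros((600,790,3),np.uint8); o[:im.shape[0],:im.shape[1]]=im[:600]; o[:b.shape[0],390:390+b.shape[1]]=b[:,:400]
cv2.imwrite("pics/w2c.png",o[...,::-1])
def blobs(c,box,th=45):
    x0,y0,x1,y1=box; m=(c["pixels"].max(2)<th).astype(np.uint8)[y0:y1,x0:x1]
    n,l,s,ce=cv2.connectedComponentsWithStats(m)
    for i in range(1,n):
        if s[i,4]>15: q=ce[i]+[x0,y0]; print(s[i]+[x0,y0,0,0,0],q,onz(c,*q,.11).round(4))
print("wrist");blobs(c,(285,50,362,182)); print("top");blobs(t,(390,200,480,255))
for cc,bx in((c,(285,50,362,182)),(t,(390,200,480,255))):
    x0,y0,x1,y1=bx; h=cv2.cvtColor(cc["pixels"],cv2.COLOR_RGB2HSV); m=(cv2.inRange(h,(0,150,90),(8,255,255))|cv2.inRange(h,(172,150,90),(180,255,255)))[y0:y1,x0:x1]
    q=np.argwhere(m)[:,::-1].mean(0)+[x0,y0]; print("red",q,onz(cc,*q,.046))
```

```text
wrist
[307  59  32  10 249] [322.04819277  63.57831325] [ 0.4877 -0.1469  0.11  ]
[313 168  30   8 202] [327.61881188 171.48514851] [ 0.4842 -0.2582  0.11  ]
top
[412 214   5  17  84] [414.02380952 222.0952381 ] [ 0.4887 -0.1456  0.11  ]
[469 218   6  17  87] [471.81609195 226.24137931] [ 0.4834 -0.259   0.11  ]
[396 220   1  16  16] [396.  227.5] [ 0.4772 -0.1103  0.11  ]
[451 224  10   4  28] [455.53571429 225.96428571] [ 0.4832 -0.2271  0.11  ]
[404 245  24   3  29] [415.4137931  246.34482759] [ 0.4414 -0.1485  0.11  ]
red [322.8199446  117.55401662] [ 0.48526858 -0.20075351  0.046     ]
red [435.05681818 226.        ] [ 0.48589631 -0.20489197  0.046     ]
```

View pics/w2c.png

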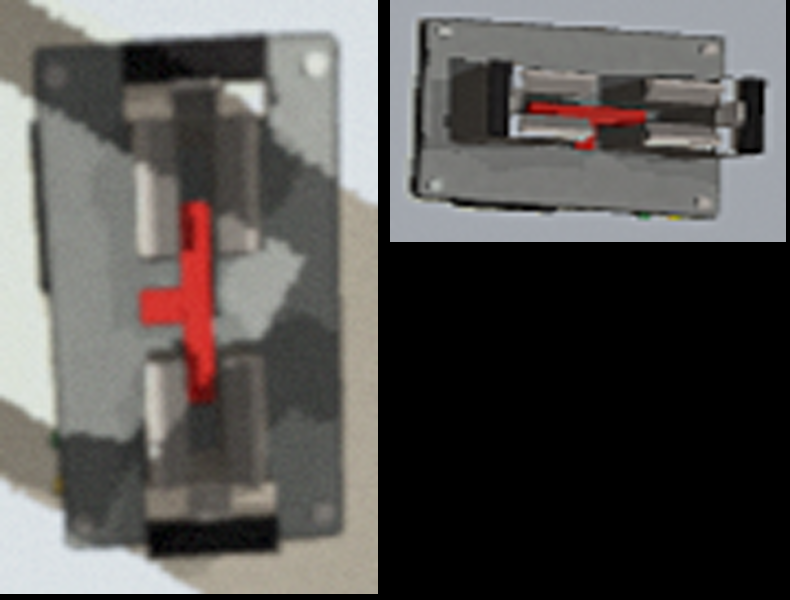

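The crop is clear: the pads are the dark bars at the top and bottom, with the red T between them. Wrist and top agree on the reader centre at (0.486, -0.2025). Next is the rack, while I refine the yaw.

Call:
carry_out --deltas '[{"fingers": 1,"dx": 5,"dy": -1.2,"dz": 0,"roll": 0},{"fingers": 1,"dx": 5,"dy": -1.2,"dz": 0,"roll": 0},{"fingers": 1,"dx": 5,"dy": -1.2,"dz": 0,"roll": 0},{"fingers": 1,"dx": 5,"dy": -1.2,"dz": 0,"roll": 0},{"fingers": 1,"dx": 5,"dy": -1.2,"dz": 0,"roll": 0},{"fingers": 1,"dx": 5,"dy": -1.2,"dz": 0,"roll": 0},{"fingers": 1,"dx": 5,"dy": -1.2,"dz": 0,"roll": 0},{"fingers": 1,"dx": 5,"dy": -1.2,"dz": 0,"roll": 0},{"fingers": 1,"dx": 0,"dy": 0,"dz": 0,"roll": 0},{"fingers": 1,"dx": 0,"dy": 0,"dz": 0,"roll": 0}]'

```text
t: 3.82
position: [0.4103, 0.1437, 0.3309]
tcp_rot: [[0.088, 0.996, 0.0], [0.996, -0.088, -0.001], [-0.001, 0.0, -1.0]]
ft_force: [0.5, -0.3, -0.0]
gripper_width: 0.0854
finger_force: 0.0
```

Run:
```python
from h import *
c=np.load("w1.npy",allow_pickle=True).item()
def f(q): return np.array([280+q[0]/4.4,50+q[1]/4.4])
def yaw(a,b,z):
    A=onz(c,*f(a),z);B=onz(c,*f(b),z); d=A-B; return np.degrees(np.arctan2(d[0],d[1])).round(2),A.round(4),B.round(4)
print("baseL",yaw((36,48),(68,545),.02)); print("baseR",yaw((340,42),(342,538),.02)); print("plung",yaw((196,203),(202,402),.046))
print("padL",yaw((122,80),(148,520),.11)); print("padR",yaw((268,78),(278,515),.11))
o,w=wrist(); np.save("w2.npy",w,allow_pickle=True); cv2.imwrite("pics/w3.png",w["pixels"][...,::-1])
print(o["t"],o["position"],o["tcp_rot"])
m=cv2.inRange(cv2.cvtColor(w["pixels"],cv2.COLOR_RGB2HSV),(100,150,60),(125,255,255)); m[250:]=0
ct=max(cv2.findContours(m,0,1)[0],key=cv2.contourArea); r=cv2.minAreaRect(ct); print(r,cv2.boundingRect(ct))
print(np.round([onz(w,*q,.12) for q in cv2.boxPoints(r)],4).tolist(),onz(w,*r[0],.12))
```

```text
baseL (np.float64(2.68), array([ 0.4477, -0.1271,  0.02  ]), array([ 0.4408, -0.2739,  0.02  ]))
baseR (np.float64(3.01), array([ 0.536 , -0.1337,  0.02  ]), array([ 0.5283, -0.2798,  0.02  ]))
plung (np.float64(3.06), array([ 0.4896, -0.1754,  0.046 ]), array([ 0.4867, -0.2306,  0.046 ]))
padL (np.float64(2.06), array([ 0.4728, -0.1498,  0.11  ]), array([ 0.4691, -0.253 ,  0.11  ]))
padR (np.float64(2.66), array([ 0.5066, -0.1525,  0.11  ]), array([ 0.5018, -0.2548,  0.11  ]))
3.825 [0.41026979 0.14374516 0.33094836] [[ 8.80838303e-02  9.96113065e-01  1.98057770e-06]
 [ 9.96112921e-01 -8.80838165e-02 -5.38860366e-04]
 [-5.36591394e-04  4.94377641e-05 -9.99999855e-01]]
((308.0, 117.5), (117.0, 12.0), 90.0) (302, 59, 13, 118)
[[0.4076, 0.2646, 0.12], [0.4193, 0.2636, 0.12], [0.4088, 0.1469, 0.12], [0.3958, 0.1481, 0.12]] [0.40815495 0.20864643 0.12      ]
```

View pics/w3.png

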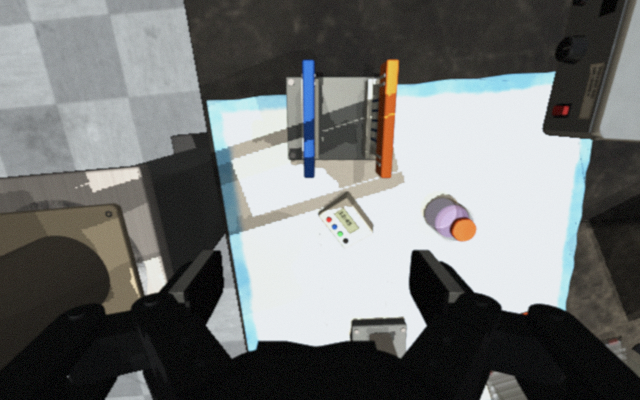

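The blue header spans (308,59)–(308,177) and runs parallel to the tool, and the way down is clear. Two cameras put its centre at about (0.408, 0.2045). Going down and gripping.

Call:
carry_out --deltas '[{"fingers": 1,"dx": 3,"dy": -0.4,"dz": 0,"roll": 0},{"fingers": 1,"dx": 3,"dy": -0.4,"dz": 0,"roll": 0},{"fingers": 1,"dx": 0,"dy": 0,"dz": 4,"roll": 0},{"fingers": 1,"dx": 0,"dy": 0,"dz": 4,"roll": 0},{"fingers": 1,"dx": 0,"dy": 0,"dz": 4,"roll": 0},{"fingers": 1,"dx": 0,"dy": 0,"dz": 4,"roll": 0},{"fingers": 1,"dx": 0,"dy": 0,"dz": 3,"roll": 0},{"fingers": 1,"dx": 0,"dy": 0,"dz": 2,"roll": 0},{"fingers": 1,"dx": 0,"dy": 0,"dz": 1.3,"roll": 0},{"fingers": 1,"dx": 0,"dy": 0,"dz": 0,"roll": 0}]'

```text
t: 5.12
position: [0.4074, 0.2035, 0.1073]
tcp_rot: [[0.09, 0.996, -0.002], [0.996, -0.09, -0.001], [-0.001, -0.002, -1.0]]
ft_force: [0.2, -1.3, 0.4]
gripper_width: 0.0854
finger_force: 0.0
```

Call:
carry_out --deltas '[{"fingers": 0,"dx": 0,"dy": 0,"dz": 0,"roll": 0},{"fingers": 0,"dx": 0,"dy": 0,"dz": 0,"roll": 0},{"fingers": 0,"dx": 0,"dy": 0,"dz": 0,"roll": 0},{"fingers": 0,"dx": 0,"dy": 0,"dz": 0,"roll": 0},{"fingers": 0,"dx": 0,"dy": 0,"dz": 0,"roll": 0},{"fingers": 0,"dx": 0,"dy": 0,"dz": 0,"roll": 0},{"fingers": 0,"dx": 0,"dy": 0,"dz": 0,"roll": 0},{"fingers": 0,"dx": 0,"dy": 0,"dz": 0,"roll": 0}]' --force 60

```text
t: 6.12
position: [0.4079, 0.2046, 0.1085]
tcp_rot: [[0.088, 0.996, 0.001], [0.996, -0.088, 0.0], [0.0, 0.001, -1.0]]
ft_force: [0.4, 0.4, 6.1]
gripper_width: 0.0108
finger_force: 59.5
```

Call:
carry_out --deltas '[{"fingers": 0,"dx": 0,"dy": 0,"dz": -1,"roll": 0},{"fingers": 0,"dx": 0,"dy": 0,"dz": -1.5,"roll": 0},{"fingers": 0,"dx": 0,"dy": 0,"dz": -2,"roll": 0},{"fingers": 0,"dx": 0,"dy": 0,"dz": -2,"roll": 0},{"fingers": 0,"dx": 0,"dy": 0,"dz": -2,"roll": 0},{"fingers": 0,"dx": 0,"dy": 0,"dz": -2,"roll": 0},{"fingers": 0,"dx": 0,"dy": 0,"dz": -2,"roll": 0},{"fingers": 0,"dx": 0,"dy": 0,"dz": -1.5,"roll": 0},{"fingers": 0,"dx": 0,"dy": 0,"dz": 0,"roll": 0},{"fingers": 0,"dx": 0,"dy": 0,"dz": 0,"roll": 0}]'

```text
t: 7.38
position: [0.4072, 0.2043, 0.2473]
tcp_rot: [[0.088, 0.996, -0.001], [0.996, -0.088, -0.0], [-0.0, -0.001, -1.0]]
ft_force: [-0.3, -0.1, -1.5]
gripper_width: 0.0115
finger_force: 58.8
```

Run:
```python
from h import *
o,w=wrist(); np.save("w3.npy",w,allow_pickle=True); cv2.imwrite("pics/w4.png",w["pixels"][...,::-1])
t=ctrl.read_camera("top");np.save("top1.npy",t,allow_pickle=True);s=ctrl.read_camera("side");np.save("side1.npy",s,allow_pickle=True)
print(o["t"],o["position"],o["tcp_rot"],o["ft_force"],o["finger_force"],o["gripper_width"])
R=o["tcp_rot"];p=o["position"]
q=np.array([.487,-.203,.24])-p; print("to reader, tool cm",100*R.T@q)
im=np.zeros((400,800,3),np.uint8); im[:,:400]=w["pixels"][:,120:520]
im[:,400:]=cv2.resize(s["pixels"][120:280,280:440],(400,400),interpolation=cv2.INTER_CUBIC); cv2.imwrite("pics/w4.png",im[...,::-1])
```

```text
7.375 [0.40720628 0.20434522 0.24728121] [[ 8.76883234e-02  9.96147425e-01 -1.03204327e-03]
 [ 9.96147863e-01 -8.76887238e-02 -3.49230489e-04]
 [-4.38383610e-04 -9.97444267e-04 -9.99999406e-01]] [-0.25269206 -0.07863188 -1.54363945] 58.8136750459671 0.011454738157506349
to reader, tool cm [-39.87759019  11.521315     0.7341114 ]
```

View pics/w4.png

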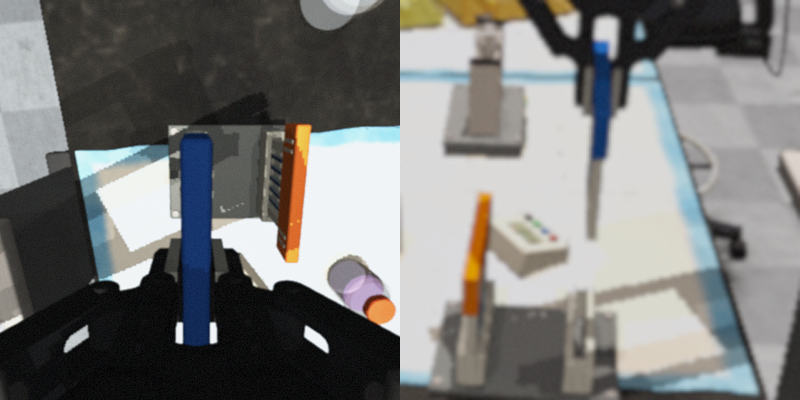

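Cassette is held upright and parallel to the fingers: far end at row ~134, near end at ~345, column ~316. I'll check its offset in the hand.

Run:
```python
from h import *
w=np.load("w3.npy",allow_pickle=True).item(); o=ctrl.get_obs(); R=o["tcp_rot"];p=o["position"]
m=cv2.inRange(cv2.cvtColor(w["pixels"],cv2.COLOR_RGB2HSV),(100,120,40),(125,255,255)); m[:,:290]=0;m[:,345:]=0
rows=np.where((m>0).sum(1)>10)[0]; print(rows.min(),rows.max())
for r in (rows.min(),150,200,rows.max()+1):
    k=np.where(m[min(r+3,rows.max())])[0]
    for u in(k.min(),k.max()+1): print(r,u,(1000*R.T@(onz(w,u,r,p[2]+.012)-p)).round(1))
t=np.load("top1.npy",allow_pickle=True).item()
m=cv2.inRange(cv2.cvtColor(t["pixels"],cv2.COLOR_RGB2HSV),(100,120,40),(125,255,255)); m[:235]=0;m[285:]=0;m[:,:185]=0;m[:,290:]=0
k=np.argwhere(m); print("top cols",k[:,1].min(),k[:,1].max())
for u in(k[:,1].min(),k[:,1].max()+1):
    v=k[abs(k[:,1]-u)<3][:,0].mean(); print((1000*R.T@(onz(t,u,v,p[2]+.012)-p)).round(1))
```

```text
134 345
134 303 [ 61.8  -4.4 -12. ]
134 330 [ 61.8   5.1 -12.1]
150 301 [ 56.3  -5.1 -12. ]
150 333 [ 56.3   6.2 -12.1]
200 302 [ 37.9  -5.  -12. ]
200 332 [ 37.9   6.1 -12. ]
346 309 [-26.6  -2.8 -12. ]
346 323 [-26.6   3.2 -12. ]
top cols 226 254
[-17.1   0.6 -12. ]
[-63.3   2.  -12. ]
```

The offset in the hand is about zero. Carrying the cassette over the reader.

Call:
carry_out --deltas '[{"fingers": 0,"dx": -2.4,"dy": 0.6,"dz": 0,"roll": 0},{"fingers": 0,"dx": -4,"dy": 1.2,"dz": 0,"roll": 0},{"fingers": 0,"dx": -4.5,"dy": 1.3,"dz": 0,"roll": 0},{"fingers": 0,"dx": -4.5,"dy": 1.3,"dz": 0,"roll": 0},{"fingers": 0,"dx": -4.5,"dy": 1.3,"dz": 0,"roll": 0},{"fingers": 0,"dx": -4.5,"dy": 1.3,"dz": 0,"roll": 0},{"fingers": 0,"dx": -4.5,"dy": 1.3,"dz": 0,"roll": 0},{"fingers": 0,"dx": -4.5,"dy": 1.3,"dz": 0,"roll": 0},{"fingers": 0,"dx": -4,"dy": 1.2,"dz": 0,"roll": 0},{"fingers": 0,"dx": -2.5,"dy": 0.7,"dz": 0,"roll": 0},{"fingers": 0,"dx": 0,"dy": 0,"dz": 0,"roll": -2.2},{"fingers": 0,"dx": 0,"dy": 0,"dz": 0,"roll": 0}]'

```text
t: 9.02
position: [0.4868, -0.2032, 0.2471]
tcp_rot: [[0.05, 0.999, -0.001], [0.999, -0.05, 0.001], [0.001, -0.001, -1.0]]
ft_force: [-0.4, 0.5, -1.7]
gripper_width: 0.0109
finger_force: 58.8
```

Run:
```python
from h import *
o,w=wrist(); t=ctrl.read_camera("top"); s=ctrl.read_camera("side"); R=o["tcp_rot"];p=o["position"]
print(o["t"],p,np.degrees(np.arctan2(R[0,0],R[1,0])),R[:,2],o["ft_force"])
print("err tool cm",100*R.T@(np.array([.487,-.203,p[2]])-p))
np.save("w4.npy",w,allow_pickle=True)
im=np.zeros((600,800,3),np.uint8); im[:400,:400]=w["pixels"][:,120:520]
im[:400,400:]=cv2.resize(s["pixels"][80:200,255:375],(400,400),interpolation=cv2.INTER_CUBIC)
im[400:,:400]=cv2.resize(t["pixels"][180:260,370:530],(400,200),interpolation=cv2.INTER_CUBIC); cv2.imwrite("pics/w5.png",im[...,::-1])
```

```text
9.025 [ 0.4867717  -0.2032399   0.24710935] 2.8826157961078196 [-1.37193157e-03  8.39228491e-04 -9.99998707e-01] [-0.4182943   0.52143199 -1.69827652]
err tool cm [ 2.51073562e-02  2.15943613e-02 -1.11879876e-05]
```

View pics/w5.png

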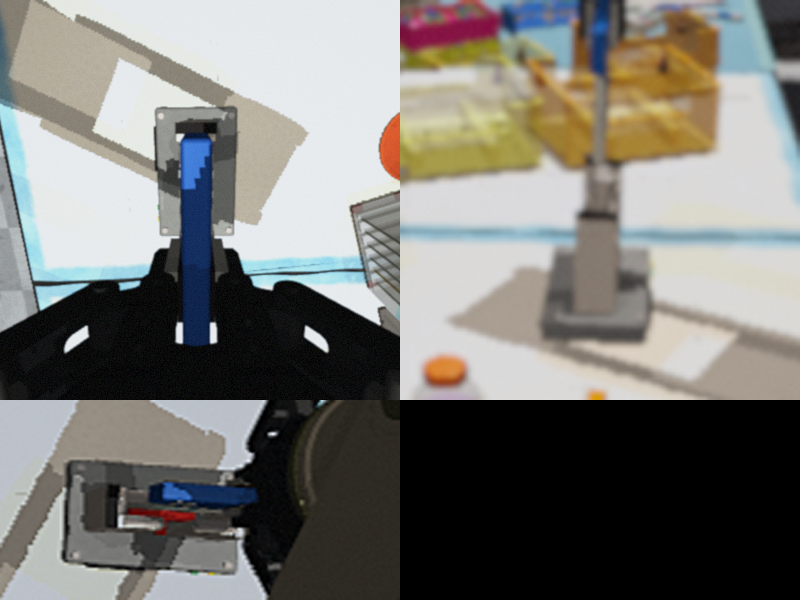

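Everything lines up over the slot in all three views. Descending with force checks.

Call:
carry_out --deltas '[{"fingers": 0,"dx": 0,"dy": 0,"dz": 1.5,"roll": 0},{"fingers": 0,"dx": 0,"dy": 0,"dz": 1.5,"roll": 0},{"fingers": 0,"dx": 0,"dy": 0,"dz": 0.6,"roll": 0},{"fingers": 0,"dx": 0,"dy": 0,"dz": 0.4,"roll": 0},{"fingers": 0,"dx": 0,"dy": 0,"dz": 0.4,"roll": 0},{"fingers": 0,"dx": 0,"dy": 0,"dz": 0.4,"roll": 0},{"fingers": 0,"dx": 0,"dy": 0,"dz": 0,"roll": 0}]'

```text
t: 10.05
position: [0.487, -0.203, 0.1998]
tcp_rot: [[0.049, 0.999, -0.0], [0.999, -0.049, 0.0], [0.0, -0.0, -1.0]]
ft_force: [0.9, 0.1, -1.4]
gripper_width: 0.0108
finger_force: 58.8
```

Call:
carry_out --deltas '[{"fingers": 0,"dx": 0,"dy": 0,"dz": 0.4,"roll": 0},{"fingers": 0,"dx": 0,"dy": 0,"dz": 0.4,"roll": 0},{"fingers": 0,"dx": 0,"dy": 0,"dz": 0.4,"roll": 0},{"fingers": 0,"dx": 0,"dy": 0,"dz": 0.4,"roll": 0},{"fingers": 0,"dx": 0,"dy": 0,"dz": 0,"roll": 0}]'

```text
t: 10.68
position: [0.4869, -0.2029, 0.1835]
tcp_rot: [[0.049, 0.999, -0.001], [0.999, -0.049, 0.0], [0.0, -0.001, -1.0]]
ft_force: [0.5, -0.0, -2.8]
gripper_width: 0.011
finger_force: 58.8
```

In the straight guides with almost no force. Continuing toward the plunger, which starts at TCP z ≈ 0.1465.

Call:
carry_out --deltas '[{"fingers": 0,"dx": 0,"dy": 0,"dz": 0.6,"roll": 0},{"fingers": 0,"dx": 0,"dy": 0,"dz": 0.6,"roll": 0},{"fingers": 0,"dx": 0,"dy": 0,"dz": 0.6,"roll": 0},{"fingers": 0,"dx": 0,"dy": 0,"dz": 0.6,"roll": 0},{"fingers": 0,"dx": 0,"dy": 0,"dz": 0.6,"roll": 0},{"fingers": 0,"dx": 0,"dy": 0,"dz": 0.4,"roll": 0},{"fingers": 0,"dx": 0,"dy": 0,"dz": 0,"roll": 0}]'

```text
t: 11.55
position: [0.4869, -0.2029, 0.1495]
tcp_rot: [[0.049, 0.999, -0.001], [0.999, -0.049, 0.0], [0.0, -0.001, -1.0]]
ft_force: [1.2, 0.6, -1.7]
gripper_width: 0.0111
finger_force: 58.8
```

Call:
carry_out --deltas '[{"fingers": 0,"dx": 0,"dy": 0,"dz": 0.3,"roll": 0},{"fingers": 0,"dx": 0,"dy": 0,"dz": 0.3,"roll": 0},{"fingers": 0,"dx": 0,"dy": 0,"dz": 0,"roll": 0},{"fingers": 0,"dx": 0,"dy": 0,"dz": 0,"roll": 0}]'

```text
t: 12.05
position: [0.4875, -0.2033, 0.1445]
tcp_rot: [[0.049, 0.999, 0.001], [0.999, -0.049, -0.0], [-0.0, 0.001, -1.0]]
ft_force: [-0.0, 0.3, 2.4]
gripper_width: 0.011
finger_force: 59.5
```

Call:
carry_out --deltas '[{"fingers": 0,"dx": 0,"dy": 0,"dz": 0.2,"roll": 0},{"fingers": 0,"dx": 0,"dy": 0,"dz": 0.2,"roll": 0},{"fingers": 0,"dx": 0,"dy": 0,"dz": 0.2,"roll": 0},{"fingers": 0,"dx": 0,"dy": 0,"dz": 0.1,"roll": 0},{"fingers": 0,"dx": 0,"dy": 0,"dz": 0,"roll": 0},{"fingers": 0,"dx": 0,"dy": 0,"dz": 0,"roll": 0}]'

```text
t: 12.8
position: [0.4874, -0.2033, 0.1373]
tcp_rot: [[0.049, 0.999, 0.001], [0.999, -0.049, -0.0], [-0.0, 0.001, -1.0]]
ft_force: [0.0, -0.1, 4.4]
gripper_width: 0.0108
finger_force: 59.9
```

Call:
carry_out --deltas '[{"fingers": 0,"dx": 0,"dy": 0,"dz": 0.1,"roll": 0},{"fingers": 0,"dx": 0,"dy": 0,"dz": 0,"roll": 0},{"fingers": 0,"dx": 0,"dy": 0,"dz": 0,"roll": 0}]'

```text
t: 13.18
position: [0.4874, -0.2033, 0.1364]
tcp_rot: [[0.049, 0.999, 0.001], [0.999, -0.049, -0.0], [-0.0, 0.001, -1.0]]
ft_force: [0.2, -0.8, 5.9]
gripper_width: 0.0109
finger_force: 60.0
```

Call:
carry_out --deltas '[{"fingers": 0,"dx": 0,"dy": 0,"dz": 0.1,"roll": 0},{"fingers": 0,"dx": 0,"dy": 0,"dz": 0,"roll": 0},{"fingers": 0,"dx": 0,"dy": 0,"dz": 0,"roll": 0}]'

```text
t: 13.55
position: [0.4874, -0.2033, 0.1354]
tcp_rot: [[0.049, 0.999, 0.001], [0.999, -0.049, -0.0], [-0.0, 0.001, -1.0]]
ft_force: [-1.0, 0.2, 5.9]
gripper_width: 0.0111
finger_force: 60.1
```

Call:
carry_out --deltas '[{"fingers": 0,"dx": 0,"dy": 0,"dz": 0.05,"roll": 0},{"fingers": 0,"dx": 0,"dy": 0,"dz": 0,"roll": 0},{"fingers": 0,"dx": 0,"dy": 0,"dz": 0,"roll": 0}]'

```text
t: 13.92
position: [0.4874, -0.2033, 0.1349]
tcp_rot: [[0.049, 0.999, 0.001], [0.999, -0.049, -0.0], [-0.0, 0.001, -1.0]]
ft_force: [-0.9, -0.7, 6.5]
gripper_width: 0.0111
finger_force: 60.1
```

Call:
carry_out --deltas '[{"fingers": 0,"dx": 0,"dy": 0,"dz": 0.05,"roll": 0},{"fingers": 0,"dx": 0,"dy": 0,"dz": 0,"roll": 0},{"fingers": 0,"dx": 0,"dy": 0,"dz": 0,"roll": 0}]'

```text
t: 14.3
position: [0.4874, -0.2033, 0.1345]
tcp_rot: [[0.049, 0.999, 0.001], [0.999, -0.049, -0.0], [-0.0, 0.001, -1.0]]
ft_force: [0.0, 0.6, 7.3]
gripper_width: 0.0111
finger_force: 60.1
```

Call:
carry_out --deltas '[{"fingers": 0,"dx": 0,"dy": 0,"dz": 0.05,"roll": 0},{"fingers": 0,"dx": 0,"dy": 0,"dz": 0,"roll": 0},{"fingers": 0,"dx": 0,"dy": 0,"dz": 0,"roll": 0}]'

```text
t: 14.68
position: [0.4875, -0.2033, 0.1344]
tcp_rot: [[0.049, 0.999, 0.001], [0.999, -0.049, -0.0], [-0.0, 0.001, -1.0]]
ft_force: [-2.8, 1.8, 9.3]
gripper_width: 0.011
finger_force: 60.7
```

Call:
carry_out --deltas '[{"fingers": 0,"dx": 0,"dy": 0,"dz": 0.05,"roll": 0},{"fingers": 0,"dx": 0,"dy": 0,"dz": 0,"roll": 0},{"fingers": 0,"dx": 0,"dy": 0,"dz": 0,"roll": 0}]'

```text
t: 15.05
position: [0.4875, -0.2033, 0.1344]
tcp_rot: [[0.049, 0.999, 0.001], [0.999, -0.049, -0.001], [-0.001, 0.001, -1.0]]
ft_force: [-4.3, 1.6, 14.0]
gripper_width: 0.0109
finger_force: 61.4
```

Call:
carry_out --deltas '[{"fingers": 0,"dx": 0,"dy": 0,"dz": 0.05,"roll": 0},{"fingers": 0,"dx": 0,"dy": 0,"dz": 0,"roll": 0},{"fingers": 0,"dx": 0,"dy": 0,"dz": 0,"roll": 0},{"fingers": 0,"dx": 0,"dy": 0,"dz": 0,"roll": 0},{"fingers": 0,"dx": 0,"dy": 0,"dz": 0,"roll": 0},{"fingers": 0,"dx": 0,"dy": 0,"dz": 0,"roll": 0}]'

```text
t: 15.8
position: [0.4875, -0.2033, 0.1344]
tcp_rot: [[0.049, 0.999, 0.001], [0.999, -0.049, -0.001], [-0.001, 0.001, -1.0]]
ft_force: [-5.8, 3.4, 19.0]
gripper_width: 0.0111
finger_force: 62.0
```

Run:
```python
from h import *
o,w=wrist(); s=ctrl.read_camera("side"); o=ctrl.get_obs(); print(o["t"],o["position"],o["ft_force"],o["finger_force"])
im=np.zeros((400,800,3),np.uint8); im[:,:400]=w["pixels"][:,120:520]
im[:,400:]=cv2.resize(s["pixels"][80:200,255:375],(400,400),interpolation=cv2.INTER_CUBIC); cv2.imwrite("pics/w6.png",im[...,::-1])
```

```text
15.9 [ 0.48752956 -0.20329321  0.13437897] [-5.72833103  2.8130486  17.79752338] 61.962382793426514
```

View pics/w6.png

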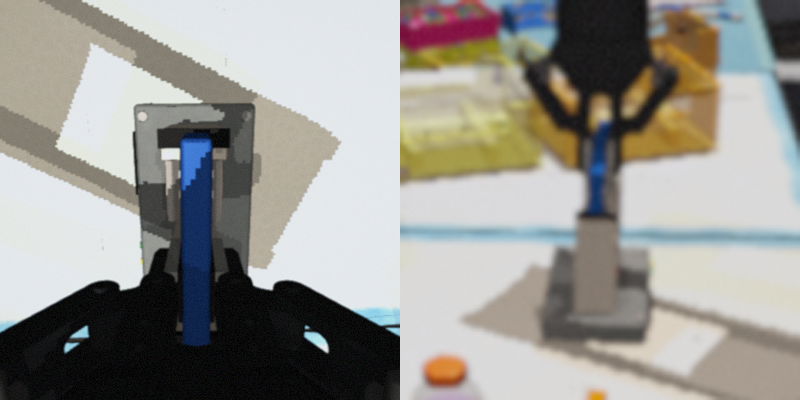

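The header sits on the pad in both views (wrist about (195,137), side about (597,213)). It is at home height and steady, with roughly 10 N on the stops. Handing in.

```bash
python3 -c "
from station import ctrl
print(ctrl.finish_job())"
```

```text
the job is handed in; nothing more can be done
None
```

I handed the job in with the blue cassette still gripped, at home height in the reader slot and pressing the stop pads with about 10 N (estimated from the wrist force); the hand-in returned no verdict, and nothing else was touched.

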